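Clear the rail jig and set its clamp cap

TASK

Push the three loose steel slugs off the jig's plate into its black tray with the orange-handled scraper (not with the fingers), then stand the scraper back on the table. Then screw the red knurled cap on, clockwise, until it bottoms out, and back it off a quarter turn so that the stop bar can slide. Finish with the cap still gripped between the fingers at that setting: the program ends while holding it; leave everything else on the table where it is.

Things in the scene. Friction and masses are not known exactly. Their poses are not given: they have to be found in the camera images.
- jig: fixed jig, origin under it at table height; z up. Aluminium plate 130 (x) x 265 (y) mm, from y = -145 to y = +120 mm, its top 30 mm above the table. Black open tray at its +y end: floor 3 mm high, x within 61 mm either side, y from 120 to 191 mm, rim 22 mm high (8 mm below the plate's top). Near the -y end a blue stop bar (36 mm wide in y, top 42 mm high) lies across the plate at y = -105 mm, under the red cap, with a steel bush of radius 14 mm between (top at 52 mm)
- tray_mid (a point): middle of the tray's floor; axes as the jig's
- plate_mid (a point): point on the top of the plate (30 mm high) at x = 0, y = +50 mm of the jig, middle of the area where the slugs lie; axes as the jig's
- slug0: loose round dark steel slug, diameter 22, 5 mm thick, 15 g, origin at the centre of its underside. The slugs lie flat on the plate, within 38 mm of its centre line x = 0 and between y = +15 and y = +95 mm of the jig
- slug1: second slug, the same
- slug2: third slug, the same
- scraper_grip (a point): middle of the orange handle of the scraper, on its centre, 50 mm above its underside; the scraper stands upright on the table. z up, x along its length. Black foot block 110 (x) x 30 (y) x 24 (z) mm, both long faces alike; handle above it 50 (x) x 22 (y) mm, from 24 to 75 mm high, to be gripped across its y. About 250 g
- cap_mid (a point): centre of the red knurled cap, half-way up: upright cylinder of diameter 40, 34 mm tall, with a white radial mark on its top (along -x of this point). It is captive and already started on a coarse thread: it turns about its vertical axis, sinking 6 mm a turn when turned clockwise seen from above; bottomed out its centre is 69 mm above the table. Turning takes about 0.1 N m, and it stays where it is left
- cap (a joint): angle of the red cap in rad: 0 = bottomed out (a hard stop), growing as it is unscrewed (counter-clockwise seen from above); it starts 2.05 to 2.9 rad off
- contactor: loose bystander: grey switch module 75 x 45 x 60 mm, origin under its centre; leave it alone
- terminal: loose bystander: green terminal module 70 x 35 x 60 mm, origin under its centre; leave it alone
- spare_cap: loose bystander: black plain cap, diameter 40, 34 mm tall, origin under its centre; not the cap to turn
- keypad: loose bystander: key panel 140 x 180 x 33 mm, origin under its centre
- screwdriver: loose bystander: red-handled screwdriver 200 mm long, lying, origin under its middle
- rail_piece: loose bystander: steel rail offcut 35 x 200 x 8 mm beyond the jig, origin under its centre
Things that resemble listed ones, but are neither listed nor needed, are in the scene too. Leave any green or turquoise look-alike of the part that bears scraper_grip alone.

How it is judged:
By the outcome, as a careful person would: the job done as asked, in the order asked, and still so for the second after the job is handed in, while the arm keeps its last pose, push and grip.
It also fails if it takes over 70 s, if anything falls off the work surface, if the arm or the gripper's body presses on something with over 40 N, if the wrist force passes 120 N, or if a joint passes its speed limit or range.

ROBOT

A 6-joint arm with a two-finger parallel gripper is mounted at the origin on the work surface. World frame = base frame: x ahead of the robot, y to its left, z up, the work surface at z = 0. Lengths are in m, angles in rad, forces in N, time in s.
With the tool pointing down it reaches from about 0.25 to 0.725 m from the base axis. Payload 4 kg.
Tool frame: the origin (TCP) lies midway between the tips of the shut fingers; the grasp point (between the pads) lies 19 mm behind it (bot.grip_point_offset is the distance from the TCP to the grasp point, in m); z points along the fingers, y is the line along which they close (so a half turn about z gives the same grasp; the last joint's range is limited). The gripper opens to 85 mm and grips with 20 to 120 N. Pads are 22 mm wide; open, the fingers measure 114 mm over their backs; the gripper's body (76 mm by 85 mm) begins 54 mm behind the grasp point. The pads swing forward as they close: fully open they stand 13 mm farther back than shut.
Start: joints at [1.104, 0.241, 0.005, 1.335, 0, 1.571], TCP at [0.225, 0.447, 0.231] pointing down, gripper open.
Joint ranges: [-2.72, 2.72], [-1.05, 1.87], [-1.09, 1.28], [-1.99, 2.15], [-1.42, 1.44], [-3.14, 3.14]. Speed limits (rad/s): [2.79, 2.79, 3.14, 3.14, 3.14, 3.14].

INTERFACE

Orientations are given as a unit quaternion [x, y, z, w].
In Python, from workcell import bot gives the robot as it stands.
- The arm moves only by the tool step_arm, never from a script. Its argument "targets" is text: rows parted by semicolons, each of 7 numbers parted by spaces: the opening, from -1 (shut) to 1 (fully open), so that 0 is half open, then the shift along the world's x, y, z normalised to -1 to 1, where 1 is 0.5 m, then the turn, a rotation vector about the world's x, y, z normalised to -1 to 1, where 1 is pi/4 rad. In form: gripper x y z wx wy wz; .... A call has 1 to 10 rows; each row is the pose to reach, as a shift and turn from the pose commanded when the call began; what a row does not reach only later rows make up. A row lasts 1/12 s, in which the tool goes at most 41.7 mm and 7.16 degrees, less where a joint would pass 70% of its speed; a pose out of reach is approached as far as the arm can. A call with a number of a shift or a turn outside -1 to 1 is refused whole. A call with a gripper value outside its range is refused whole. The fingers move at their own pace and stop on an object; the grip force is fixed at half the most. Time passes only in rows, so rows that repeat a pose let the fingers close. It gives the time, the measured TCP pose, the force, the opening and the grip force at its end, in the units of the state.
- bot.get_obs(): the state, without advancing time (a new reading comes with each control period).
- bot.camera(name): name is "scene" or "top" or "wrist"; returns the picture (480x640x3 uint8, red, green, blue); there is no depth.
- bot.camera_info(name): a dict with "vertical_fov" (degrees; the focal length in pixels is half the picture's height over the tangent of half this angle, whatever the lens; pixels are square), "cx", "cy" (the principal point, pixels), "pose" (4x4, takes a point from camera to world coordinates). Camera axes: x right, y up, looking along -z (the intrinsics and any distortion apply to the point x, -y, -z); pixel columns grow to the right and rows downward; lengths in m; the calibration is good to about 2 mm. A picture is of the moment at which its call begins: read the wrist's pose just before it. camera_info takes no time and is no camera call; for the wrist camera it gives the pose at the moment of the call.
- bot.job_done(): hands the job in; it is judged then, once.
The state is a dict: "clock": time; "joint_pos": joint angles; "joint_vel": joint speeds; "tau": joint torques, N m; "eef_pos": TCP position; "tool_rot": TCP orientation; "ft_force": force on the tool from outside, world axes, zero at the start; "ft_torque": the same for the moment, N m; "grip_width": finger opening in m; "grasp_force": force on a finger pad.
Only numpy, scipy, OpenCV 4.12 (cv2) and the standard library are available. Lean on these libraries where they do the work, as an engineer would, in place of code of your own. Each camera call takes 0.05 s, during which the arm holds its last target. There are 200 camera calls.

## Working session

There is one attempt and no reset: what is moved stays moved. The work goes in short steps, Python scripts to look and compute and a tool call to move; the robot and the scene stay as the last step left them, time stands still between calls to the robot, and variables do not carry over. Pictures are saved under pics/ and viewed, at most 10 in all, crops included, and the job is handed in when it is done.

Besides the shell and the picture viewer there is one more tool, called after "Emit:" in YAML: its name, and indented under it one key for each argument. step_arm: Moves the arm, as the interface text tells. Scaled input: -1 to 1 covers 0.5 m each way for a shift and pi/4 rad each way for a turn. Its arguments: {"type":"object","properties":{"targets":{"type":"string"}},"required":["targets"]}

```bash
mkdir -p pics; ls; python3 - <<'E'
from workcell import bot
import cv2
for n in ("scene","top"):
    i=bot.camera_info(n); print(n,i)
    cv2.imwrite(f"pics/{n}0.png",bot.camera(n)[:,:,::-1])
o=bot.get_obs(); print(o)
E
```

```text
pics
scene {'vertical_fov': 42.46647611694552, 'cx': 312.4317524904275, 'cy': 234.60425557094078, 'pose': array([[ 0.06854084, -0.81981881,  0.56850618,  1.54440119],
       [ 0.99752088,  0.04720866, -0.05218655, -0.07978946],
       [ 0.0159451 ,  0.57067369,  0.8210221 ,  1.43689195],
       [ 0.        ,  0.        ,  0.        ,  1.        ]])}
top {'vertical_fov': 57.88602142236304, 'cx': 317.56707637190743, 'cy': 240.48866056468148, 'pose': array([[-2.08323520e-03,  9.83904814e-01, -1.78681218e-01,
         3.32968581e-01],
       [-9.99978877e-01, -9.49577218e-04,  6.42987336e-03,
         1.52731987e-02],
       [ 6.15671174e-03,  1.78690839e-01,  9.83886009e-01,
         1.29042945e+00],
       [ 0.00000000e+00,  0.00000000e+00,  0.00000000e+00,
         1.00000000e+00]])}
{'clock': 0.1, 'joint_pos': array([1.10399793e+00, 2.41355822e-01, 3.85665306e-03, 1.33519528e+00,
       1.54344530e-05, 1.57077863e+00]), 'joint_vel': array([ 0.00035771, -0.00302417,  0.00324181, -0.0019356 , -0.0018965 ,
        0.00188269]), 'tau': array([-7.21794768e-04, -3.73137832e+01,  2.53009701e+01,  1.08052598e-02,
       -6.63448782e-05, -3.64259407e-06]), 'eef_pos': array([0.22475625, 0.44600427, 0.23049202]), 'tool_rot': array([ 2.31277180e-01,  9.72887437e-01, -9.21538510e-04, -2.27019925e-04]), 'ft_force': array([-0.24703031,  0.94850497,  0.43646454]), 'ft_torque': array([-0.05573934,  0.03830019,  0.00078834]), 'grasp_force': 0.0, 'grip_width': 0.08552660637426086}
```

View pics/scene0.png

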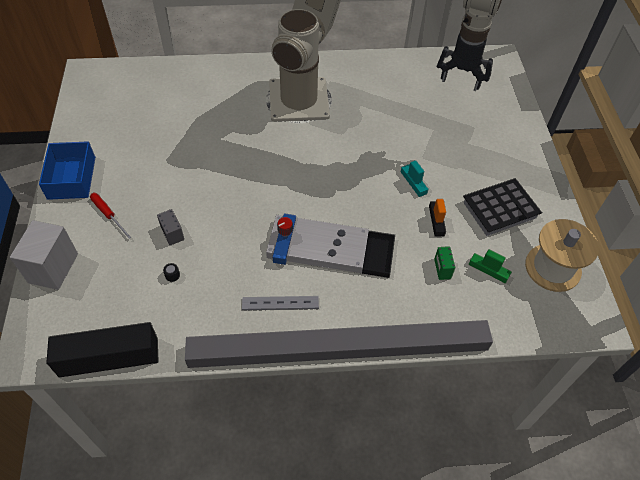

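View pics/top0.png

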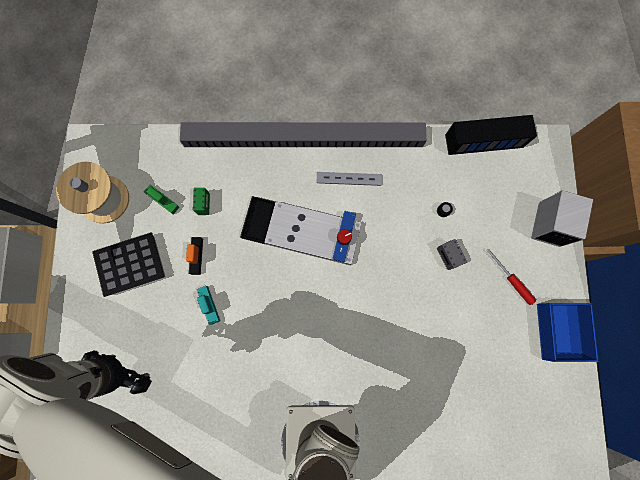

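Scene/top show: the orange-handled scraper at top (193,253) / scene (439,212); look-alikes teal at top (207,305) and green at top (160,198). Orange with black foot fits. The red cap is at top (344,237), the slugs at (303,218), (298,229) and (292,239), the tray at (257,220).

```bash
cat > h.py <<'E'
import numpy as np, cv2
from workcell import bot
def load(n): return cv2.imread(n)
def ray(info,p):
    f=240/np.tan(np.radians(info["vertical_fov"])/2)
    T=info["pose"]; d=np.array([(p[0]-info["cx"])/f,-(p[1]-info["cy"])/f,-1.0])
    return T[:3,3],T[:3,:3]@d
def onz(info,p,z):
    o,d=ray(info,p); return o+d*(z-o[2])/d[2]
def tri(i1,p1,i2,p2):
    o1,d1=ray(i1,p1);o2,d2=ray(i2,p2)
    s=np.linalg.lstsq(np.c_[d1,-d2],o2-o1,rcond=None)[0]
    a,b=o1+s[0]*d1,o2+s[1]*d2
    return (a+b)/2,np.linalg.norm(a-b)
def hsvmask(im,lo,hi,roi=None):
    m=cv2.inRange(cv2.cvtColor(im,cv2.COLOR_BGR2HSV),np.array(lo),np.array(hi))
    if roi is not None:
        k=np.zeros_like(m);x0,y0,x1,y1=roi;k[y0:y1,x0:x1]=255;m&=k
    return m
def blobs(m,amin=20):
    out=[]
    for c in cv2.findContours(m,cv2.RETR_EXTERNAL,cv2.CHAIN_APPROX_NONE)[0]:
        if cv2.contourArea(c)>=amin:
            M=cv2.moments(c);out.append((M["m00"],(M["m10"]/M["m00"],M["m01"]/M["m00"]),cv2.minAreaRect(c),c))
    return sorted(out,key=lambda b:-b[0])
E
python3 - <<'E'
from h import *
np.set_printoptions(precision=4,suppress=True)
I={n:bot.camera_info(n) for n in("top","scene")}
P={n:load(f"pics/{n}0.png") for n in I}
roi={"top":(170,180,380,290),"scene":(255,190,455,285)}
for n in I:
    print(n)
    for nm,lo,hi in (("orange",(6,150,120),(20,255,255)),("red",(0,150,90),(4,255,255)),("blue",(100,120,60),(125,255,255)),("dark",(0,0,0),(180,120,55))):
        for b in blobs(hsvmask(P[n],lo,hi,roi[n]),15)[:7]: print(nm,b[0],np.round(b[1],1),np.round(cv2.boxPoints(b[2]),1).tolist())
top=P["top"][170:300,140:370]; sc=P["scene"][180:290,250:460]
a=cv2.resize(top,(800,452),interpolation=cv2.INTER_CUBIC)
cv2.imwrite("pics/crop1.png",a)
E
```

```text
top
orange 99.0 [189.7 252.7] [[186.0, 244.0], [193.0, 244.0], [193.0, 262.0], [186.0, 262.0]]
red 114.0 [343.8 236.2] [[338.0, 230.0], [351.0, 230.0], [351.0, 242.0], [338.0, 242.0]]
blue 195.0 [347.6 220.6] [[339.29998779296875, 229.8000030517578], [343.8999938964844, 210.3000030517578], [355.5, 213.0], [351.0, 232.5]]
blue 180.0 [339.9 251.9] [[332.1000061035156, 258.79998779296875], [336.79998779296875, 239.89999389648438], [348.5, 242.89999389648438], [343.79998779296875, 261.70001220703125]]
dark 973.5 [257.1 219.8] [[239.60000610351562, 237.39999389648438], [250.6999969482422, 195.10000610351562], [274.8999938964844, 201.5], [263.79998779296875, 243.6999969482422]]
dark 184.5 [196.1 256.9] [[188.5, 273.79998779296875], [191.10000610351562, 236.39999389648438], [202.6999969482422, 237.1999969482422], [200.10000610351562, 274.6000061035156]]
dark 27.0 [290.4 238.2] [[287.0, 235.0], [293.0, 235.0], [293.0, 241.0], [287.0, 241.0]]
dark 27.0 [301.1 217. ] [[297.0, 217.0], [301.0, 213.0], [305.0, 217.0], [301.0, 221.0]]
dark 26.0 [295.3 227.8] [[291.6000061035156, 225.8000030517578]
[... 316 characters left out ...]
91.0, 228.0], [278.0, 228.0]]
blue 337.5 [281.  249.1] [[271.20001220703125, 261.6000061035156], [277.70001220703125, 230.1999969482422], [291.20001220703125, 233.0], [284.70001220703125, 264.3999938964844]]
blue 39.0 [290.6 217. ] [[282.3999938964844, 215.3000030517578], [289.5, 209.39999389648438], [300.1000061035156, 222.10000610351562], [293.0, 228.0]]
dark 1094.5 [378.3 254. ] [[361.3999938964844, 273.1000061035156], [368.1000061035156, 230.5], [395.5, 234.89999389648438], [388.79998779296875, 277.3999938964844]]
dark 191.5 [436.8 223.5] [[428.1000061035156, 202.39999389648438], [439.79998779296875, 200.1999969482422], [446.1000061035156, 234.89999389648438], [434.3999938964844, 237.0]]
```

View pics/crop1.png

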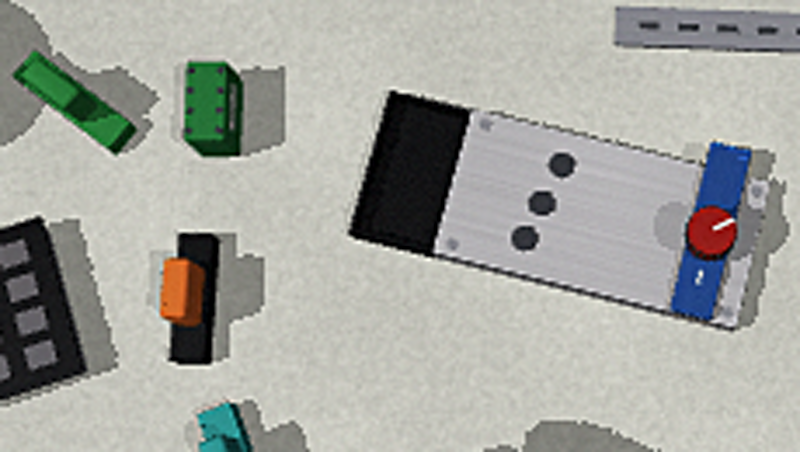

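The crop confirms it: orange handle on a black foot at crop (181,290). Teal (225,430) and green (75,100) are the look-alikes. Slugs are at crop (562,165), (541,203), (524,237), and the cap at (711,231) with its mark pointing right and slightly up.

```bash
python3 - <<'E'
from h import *
np.set_printoptions(precision=4,suppress=True)
I={n:bot.camera_info(n) for n in("top","scene")}
t,s=I["top"],I["scene"]
P=load("pics/top0.png")
print("tray top/scene",[onz(i,p,.022) for i,p in((t,(257.1,219.8)),(s,(378.3,254.)))])
for p in [[239.6,237.4],[250.7,195.1],[274.9,201.5],[263.8,243.7]]: print(" tc",onz(t,p,.022))
cap=onz(t,(344.3,236.7),.088); print("cap top, scene",cap,onz(s,(285.,223.),.085))
print("mark",onz(t,(140+735*.2875,170+220*.2875),.088)-onz(t,(140+711*.2875,170+231*.2875),.088))
tr=onz(t,(257.1,219.8),.022)
for p in ((290.4,238.2),(295.3,227.8),(301.1,217)):print("slug",onz(t,np.add(p,.5),.035))
m=hsvmask(P,(3,100,60),(25,255,255),(170,230,215,280))
b=blobs(m)[0];print("orange all",b[0],b[1],cv2.boxPoints(b[2]).tolist())
print("orange top face c",[onz(t,(190.2,253.2),.075),onz(s,(441,205.8),.075)])
for p in [(177,234),(217,234),(211,364),(169,362)]:
    q=(140+p[0]*.2875,170+p[1]*.2875); print("foot corner z24",onz(t,q,.024))
y=tr-cap; y[2]=0; print("jig y dir",y/np.linalg.norm(y),np.linalg.norm(y),"yaw of jig",np.arctan2(-y[0],y[1]))
E
```

```text
tray top/scene [array([0.6265, 0.1879, 0.022 ]), array([0.6395, 0.1857, 0.022 ])]
 tc [0.5729 0.2386 0.022 ]
 tc [0.7031 0.209  0.022 ]
 tc [0.683  0.1355 0.022 ]
 tc [0.5538 0.1664 0.022 ]
cap top, scene [ 0.5621 -0.068   0.088 ] [ 0.566  -0.0652  0.085 ]
mark [ 0.0091 -0.0196  0.    ]
slug [0.5664 0.0855 0.035 ]
slug [0.5976 0.0713 0.035 ]
slug [0.6304 0.0543 0.035 ]
orange all 187.5 (191.80088888888886, 253.51377777777776) [[185.13792419433594, 262.3448486328125], [186.71034240722656, 243.47589111328125], [198.4620819091797, 244.4552001953125], [196.88966369628906, 263.32415771484375]]
orange top face c [array([0.5175, 0.3674, 0.075 ]), array([0.5244, 0.3713, 0.075 ])]
foot corner z24 [0.573  0.3825 0.024 ]
foot corner z24 [0.573  0.3485 0.024 ]
foot corner z24 [0.4619 0.3485 0.024 ]
foot corner z24 [0.4637 0.3838 0.024 ]
jig y dir [0.2437 0.9698 0.    ] 0.26388591302949954 yaw of jig -0.24622860883003453
```

Emit:
step_arm:
  targets: "0.4 0.58 -0.158 0 0 0 0.5;0.4 0.58 -0.158 0 0 0 0.5;0.4 0.58 -0.158 0 0 0 0.5;0.4 0.58 -0.158 0 0 0 0.5;0.4 0.58 -0.158 0 0 0 0.5;0.4 0.58 -0.158 0 0 0 0.5;0.4 0.58 -0.158 0 0 0 0.5;0.4 0.58 -0.158 0 0 0 0.5;0.4 0.58 -0.158 0 0 0 0.5;0.4 0.58 -0.158 0 0 0 0.5"

```text
clock: 0.93
eef_pos: [0.5157, 0.3665, 0.2298]
tool_rot: [0.038, 0.999, -0.001, -0.001]
ft_force: [-0.7, -0.2, -0.8]
grip_width: 0.0595
grasp_force: 0.0
```

```bash
cat >> h.py <<'E'
from scipy.spatial.transform import Rotation as R
def state():
    o=bot.get_obs(); r=R.from_quat(o["tool_rot"]).as_matrix()
    print("t%.2f"%o["clock"],"p",np.round(o["eef_pos"],4),"yawY %.2f"%np.degrees(np.arctan2(r[1,1],r[0,1])),"z",np.round(r[:,2],3),"q",np.round(o["joint_pos"],2),"F",np.round(o["ft_force"],1),"T",np.round(o["ft_torque"],2),"w %.4f g %.1f"%(o["grip_width"],o["grasp_force"]))
    return o
E
python3 - <<'E'
from h import *
state()
i=bot.camera_info("wrist");im=bot.camera("wrist")[:,:,::-1];cv2.imwrite("pics/w1.png",im);print(i)
for b in blobs(hsvmask(im,(3,120,60),(25,255,255)))[:3]: print(b[0],b[1],cv2.boxPoints(b[2]).tolist(),onz(i,b[1],.075))
E
```

```text
t0.93 p [0.5157 0.3665 0.2298] yawY 85.61 z [-0.002 -0.001 -1.   ] q [0.62 0.52 0.41 1.46 0.   0.69] F [-0.7 -0.2 -0.8] T [-0.01  0.03 -0.03] w 0.0595 g 0.0
{'vertical_fov': 59.98766367181129, 'cx': 324.3437496615554, 'cy': 239.38700578796147, 'pose': array([[ 0.07617083, -0.94689072, -0.31240353,  0.43411551],
       [ 0.99709375,  0.0718848 ,  0.02523148,  0.37510905],
       [-0.00143439, -0.31341751,  0.94961434,  0.37239015],
       [ 0.        ,  0.        ,  0.        ,  1.        ]])}
2193.0 (328.5608755129959, 218.70618635050917) [[310.7938232421875, 181.28924560546875], [342.14154052734375, 179.54769897460938], [346.3692626953125, 255.64614868164062], [315.02154541015625, 257.3876953125]] [0.51609648 0.3715525  0.075     ]
```

View pics/w1.png

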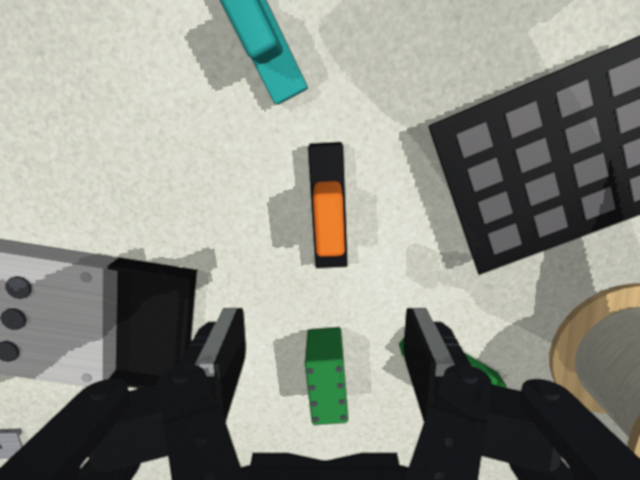

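Wrist view: the scraper is at (328,218), teal at the top (265,45), and the keypad is clear of the right finger.

```bash
python3 - <<'E'
from h import *
i=bot.camera_info("wrist");im=load("pics/w1.png")
b=blobs(hsvmask(im,(3,120,200),(25,255,255)))[0]; print(b[0],b[1],onz(i,np.add(b[1],.5),.075))
c=np.array([onz(i,p,.075) for p in cv2.boxPoints(b[2])]);print(np.round(c,4))
f=[onz(i,p,.024) for p in((309,144),(341,143),(347.5,266),(316,267))];print(np.round(f,4),np.mean(f,0))
E
```

```text
1481.5 (329.307346158173, 223.574530318371) [0.51936245 0.372847   0.075     ]
[[0.4957 0.3635 0.075 ]
 [0.4962 0.3825 0.075 ]
 [0.5436 0.3817 0.075 ]
 [0.5431 0.3617 0.075 ]]
[[0.4646 0.3602 0.024 ]
 [0.4658 0.3864 0.024 ]
 [0.5746 0.3855 0.024 ]
 [0.5735 0.3571 0.024 ]] [0.51961689 0.37229994 0.024     ]
```

Emit:
step_arm:
  targets: "0.4 0.008 0.012 -0.1 0 0 0.07;0.4 0.008 0.012 -0.17 0 0 0.07;0.4 0.008 0.012 -0.24 0 0 0.07;0.4 0.008 0.012 -0.31 0 0 0.07;0.4 0.008 0.012 -0.36 0 0 0.07;0.4 0.008 0.012 -0.39 0 0 0.07;0.4 0.008 0.012 -0.39 0 0 0.07;-1 0.008 0.012 -0.39 0 0 0.07;-1 0.008 0.012 -0.39 0 0 0.07;-1 0.008 0.012 -0.39 0 0 0.07"

```text
clock: 1.82
eef_pos: [0.5199, 0.3744, 0.0388]
tool_rot: [0.009, 1.0, 0.001, 0.002]
ft_force: [1.0, -5.1, -0.5]
grip_width: 0.024
grasp_force: 9.2
```

Emit:
step_arm:
  targets: "-1 0 0 0 0 0 0;-1 0 0 0 0 0 0;-1 0 0 0 0 0 0"

```text
clock: 2.07
eef_pos: [0.5201, 0.3748, 0.0389]
tool_rot: [0.009, 1.0, 0.002, 0.002]
ft_force: [-1.6, 0.7, 6.3]
grip_width: 0.0213
grasp_force: 59.8
```

```bash
python3 - <<'E'
from h import *
state()
E
```

```text
t2.07 p [0.5201 0.3748 0.0389] yawY 88.92 z [ 0.003  0.003 -1.   ] q [0.62 0.65 0.12 1.04 0.   0.64] F [-1.6  0.7  6.3] T [0.01 0.27 0.06] w 0.0213 g 59.8
```

Emit:
step_arm:
  targets: "-1 0 0 0.07 0 0 0;-1 0 0 0.15 0 0 0;-1 0.02 -0.08 0.2 0 0 -0.05;-1 0.13 -0.7 0.2 0 0 -0.275;-1 0.13 -0.7 0.2 0 0 -0.275;-1 0.13 -0.7 0.2 0 0 -0.275;-1 0.13 -0.7 0.2 0 0 -0.275;-1 0.13 -0.7 0.2 0 0 -0.275;-1 0.13 -0.7 0.2 0 0 -0.275;-1 0.13 -0.7 0.2 0 0 -0.275"

```text
clock: 2.9
eef_pos: [0.5787, 0.0498, 0.136]
tool_rot: [0.117, 0.993, 0.0, -0.0]
ft_force: [0.6, 0.3, -2.9]
grip_width: 0.0215
grasp_force: 60.0
```

Emit:
step_arm:
  targets: "-1 0 0 0 0 0 0;-1 0 0 0 0 0 0;-1 0 0 0 0 0 0;-1 0 0 0 0 0 0"

```text
clock: 3.23
eef_pos: [0.5786, 0.0528, 0.1358]
tool_rot: [0.117, 0.993, 0.0, -0.0]
ft_force: [-0.2, 0.9, -2.5]
grip_width: 0.0213
grasp_force: 60.3
```

```bash
python3 - <<'E'
from h import *
state()
im=bot.camera("wrist")[:,:,::-1];cv2.imwrite("pics/w2.png",im)
cv2.imwrite("pics/t2.png",bot.camera("top")[:,:,::-1])
E
```

```text
t3.23 p [0.5786 0.0528 0.1358] yawY 76.60 z [-0.001  0.    -1.   ] q [0.09 0.46 0.06 1.18 0.   0.32] F [-0.2  0.9 -2.5] T [0.   0.01 0.05] w 0.0213 g 60.3
```

View pics/w2.png

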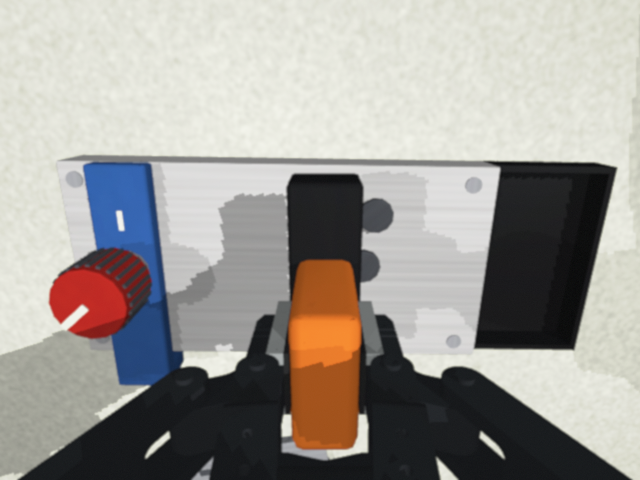

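Wrist view: the plate's -x edge runs from (59,161) to (498,167), the plate/tray line from (498,167) to (477,348), and the scraper is held upright over the plate at about (325,300). Two slugs are visible at (376,215) and (366,266).

```bash
python3 - <<'E'
from h import *
np.set_printoptions(precision=4,suppress=True)
i=bot.camera_info("wrist")
A=np.array([onz(i,p,.03)[:2] for p in((59,161.5),(498.5,167),(477,348))]);print(A)
J=np.array([[-.065,-.145],[-.065,.12],[.065,.12]])
print(np.linalg.norm(A[1]-A[0]),np.linalg.norm(A[2]-A[1]))
a0=A.mean(0);j0=J.mean(0);U,S,V=np.linalg.svd((J-j0).T@(A-a0));M=(U@V).T
o=a0-M@j0;print("yaw",np.degrees(np.arctan2(M[1,0],M[0,0])),"o",o,"resid",A-(J@M.T+o))
f=lambda j:o+M@np.array(j)
g=lambda p:M.T@(np.array(p)-o)
print("cap",f((0,-.105)))
for p in((376.5,215),(366,266)):print("slug jig",g(onz(i,p,.0335)[:2]))
for p in((.5664,.0855),(.5976,.0713),(.6304,.0543)):print("slug jig old",g(p))
print("tcp jig",g(i["pose"][:2,3]),g((.5786,.0528)))
for y in(-.015,.125):print(y,f((.001,y)),f((0.,y)))
b=blobs(hsvmask(load("pics/t2.png"),(0,150,90),(4,255,255),(300,200,380,270)))
print([(x[0],x[1]) for x in b])
E
```

```text
[[ 0.4954 -0.0865]
 [ 0.5586  0.1666]
 [ 0.6799  0.1395]]
0.2608359055871918 0.12423469877286776
yaw -13.422331932155622 o [0.5917 0.0374] resid [[ 0.0006  0.0021]
 [ 0.0023 -0.0026]
 [-0.0029  0.0005]]
cap [ 0.5673 -0.0648]
slug jig [-0.0334  0.0462]
slug jig [-0.      0.0409]
slug jig old [-0.0358  0.0409]
slug jig old [-0.0021  0.0344]
slug jig old [0.0337 0.0254]
tcp jig [-0.099   0.0144] [-0.0163  0.012 ]
-0.015 [0.5892 0.0226] [0.5882 0.0228]
0.125 [0.6217 0.1587] [0.6207 0.159 ]
[(113.0, (343.7861356932153, 236.23303834808257))]
```

Emit:
step_arm:
  targets: "-1 0.02 -0.058 0 0 0 0;-1 0.02 -0.058 0 0 0 0;-1 0.02 -0.058 -0.05 0 0 0;-1 0.02 -0.058 -0.09 0 0 0;-1 0.02 -0.058 -0.11 0 0 0;-1 0.02 -0.058 -0.12 0 0 0;-1 0.02 -0.058 -0.12 0 0 0;-1 0.02 -0.058 -0.12 0 0 0"

```text
clock: 4.0
eef_pos: [0.5894, 0.0234, 0.0766]
tool_rot: [0.117, 0.993, 0.0, 0.0]
ft_force: [0.9, 0.1, -2.9]
grip_width: 0.0216
grasp_force: 60.4
```

```bash
python3 - <<'E'
from h import *
state()
E
```

```text
t4.00 p [0.5894 0.0234 0.0766] yawY 76.58 z [ 0.001 -0.    -1.   ] q [ 0.04  0.52  0.    1.05 -0.    0.27] F [ 0.9  0.1 -2.9] T [-0.01  0.    0.02] w 0.0216 g 60.4
```

Emit:
step_arm:
  targets: "-1 0 0 -0.005 0 0 0;-1 0 0 -0.01 0 0 0;-1 0 0 -0.012 0 0 0;-1 0 0 -0.012 0 0 0"

```text
clock: 4.33
eef_pos: [0.589, 0.0228, 0.0702]
tool_rot: [0.117, 0.993, 0.0, 0.0]
ft_force: [-0.4, 0.5, -2.5]
grip_width: 0.0211
grasp_force: 60.4
```

Emit:
step_arm:
  targets: "-1 0.0037 0.0156 0 0 0 0;-1 0.0074 0.0311 0 0 0 0;-1 0.011 0.0467 0 0 0 0;-1 0.0148 0.0623 0 0 0 0;-1 0.0186 0.0778 0 0 0 0;-1 0.0223 0.0934 0 0 0 0;-1 0.026 0.109 0 0 0 0;-1 0.0297 0.1245 0 0 0 0;-1 0.0334 0.14 0 0 0 0;-1 0.0371 0.1556 0 0 0 0"

```text
clock: 5.17
eef_pos: [0.6076, 0.1015, 0.07]
tool_rot: [0.117, 0.993, -0.0, -0.0]
ft_force: [-0.1, -0.1, -2.0]
grip_width: 0.0214
grasp_force: 60.5
```

```bash
python3 - <<'E'
from h import *
state()
im=bot.camera("wrist")[:,:,::-1];cv2.imwrite("pics/w3.png",im)
E
```

```text
t5.17 p [0.6076 0.1015 0.07  ] yawY 76.54 z [-0. -0. -1.] q [ 0.17  0.58  0.08  1.07 -0.    0.4 ] F [-0.1 -0.1 -2. ] T [-0.08  0.02  0.06] w 0.0214 g 60.5
```

View pics/w3.png

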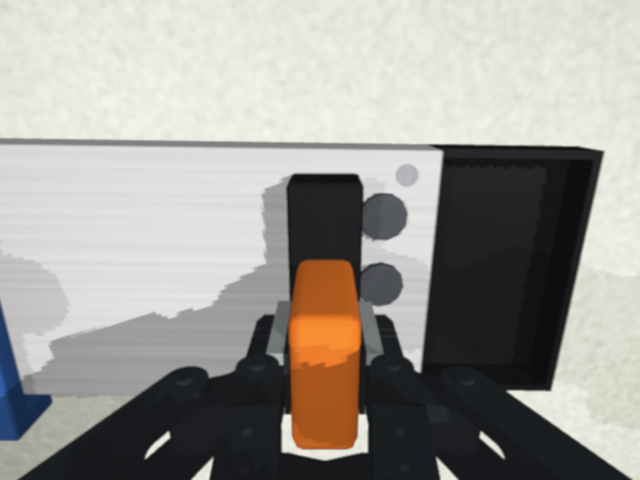

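Two slugs are riding against the scraper's face at (384,215) and (380,285), with the third hidden behind the finger. Continuing over the edge.

Emit:
step_arm:
  targets: "-1 0.0037 0.0156 0 0 0 0;-1 0.0074 0.0311 0 0 0 0;-1 0.011 0.0467 0 0 0 0;-1 0.0148 0.0623 0 0 0 0;-1 0.0186 0.0778 0 0 0 0;-1 0.0223 0.0934 0 0 0 0;-1 0.026 0.109 0 0 0 0;-1 0.0285 0.12 0 0 0 0;-1 0.0285 0.12 0 0 0 0;-1 0.0285 0.12 0 0 0 0"

```text
clock: 6.05
eef_pos: [0.6217, 0.161, 0.0699]
tool_rot: [0.117, 0.993, -0.0, -0.0]
ft_force: [-0.7, 0.0, -3.3]
grip_width: 0.0214
grasp_force: 60.4
```

Emit:
step_arm:
  targets: "-1 0 0 0.05 0 0 0;-1 0 0 0.12 0 0 0;-1 -0.04 0.05 0.18 0 0 0;-1 -0.12 0.12 0.18 0 0 0;-1 -0.18 0.2 0.18 0 0 0.1;-1 -0.22 0.28 0.18 0 0 0.15;-1 -0.22 0.36 0.18 0 0 0.275;-1 -0.22 0.43 0.18 0 0 0.275;-1 -0.22 0.43 0.18 0 0 0.275;-1 -0.22 0.43 0.18 0 0 0.275"

```text
clock: 6.88
eef_pos: [0.5108, 0.3794, 0.1598]
tool_rot: [0.007, 1.0, 0.001, 0.0]
ft_force: [-1.0, 0.3, -3.1]
grip_width: 0.0215
grasp_force: 60.7
```

```bash
python3 - <<'E'
from h import *
state()
im=bot.camera("wrist")[:,:,::-1];t=bot.camera("top")[:,:,::-1];s=bot.camera("scene")[:,:,::-1]
r=lambda a:cv2.resize(a,(400,300),interpolation=cv2.INTER_CUBIC)
g=lambda a:np.clip(np.power(a/255.,.5)*255,0,255).astype(np.uint8)
cv2.imwrite("pics/c4.png",np.vstack([np.hstack([r(im),r(g(t[185:260,230:330]))]),np.hstack([r(g(s[215:290,310:410])),r(t)])]))
E
```

```text
t6.88 p [0.5108 0.3794 0.1598] yawY 89.18 z [ 0.001  0.001 -1.   ] q [0.64 0.55 0.28 1.3  0.   0.65] F [-1.   0.3 -3.1] T [-0.01 -0.03 -0.  ] w 0.0215 g 60.7
```

View pics/c4.png

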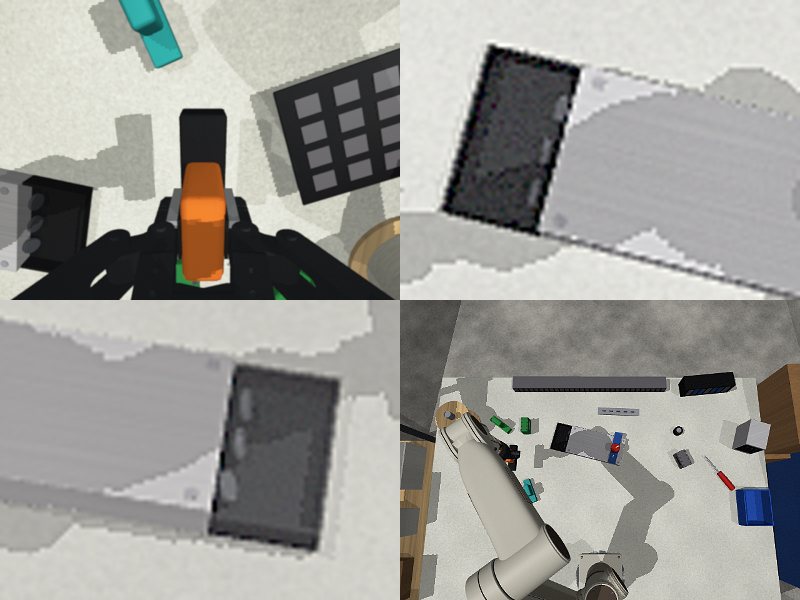

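All three slugs lie in the tray along its plate-side wall (tray crops, about (550,150) upper right and (240,440) lower left); the plate is clear. Putting the scraper back.

Emit:
step_arm:
  targets: "-1 0.018 -0.01 -0.07 0 0 0;-1 0.018 -0.01 -0.14 0 0 0;-1 0.018 -0.01 -0.19 0 0 0;-1 0.018 -0.01 -0.22 0 0 0;-1 0.018 -0.01 -0.232 0 0 0;-1 0.018 -0.01 -0.237 0 0 0;-1 0.018 -0.01 -0.237 0 0 0;-1 0.018 -0.01 -0.237 0 0 0"

```text
clock: 7.7
eef_pos: [0.5221, 0.3707, 0.0432]
tool_rot: [0.01, 1.0, 0.001, 0.001]
ft_force: [-0.5, 0.4, -2.2]
grip_width: 0.0212
grasp_force: 60.6
```

Emit:
step_arm:
  targets: "-1 0 0 -0.003 0 0 0;-1 0 0 -0.006 0 0 0;-1 0 0 -0.008 0 0 0;-1 0 0 -0.009 0 0 0;-1 0 0 -0.009 0 0 0"

```text
clock: 8.12
eef_pos: [0.5214, 0.3712, 0.0388]
tool_rot: [0.009, 1.0, 0.001, 0.001]
ft_force: [-2.3, -1.1, 6.2]
grip_width: 0.0211
grasp_force: 61.7
```

Emit:
step_arm:
  targets: "0.2 0 0 0 0 0 0;0.2 0 0 0 0 0 0;0.2 0 0 0 0 0 0;0.2 0 0 0 0 0 0;0.2 0 0 0.05 0 0 0;0.2 0 0 0.12 0 0 0;0.4 0 0 0.2 0 0 0;0.4 0 0 0.28 0 0 0;0.4 0 0 0.35 0 0 0;0.4 0 0 0.35 0 0 0"

```text
clock: 8.95
eef_pos: [0.5241, 0.373, 0.2216]
tool_rot: [0.01, 1.0, 0.005, 0.006]
ft_force: [0.8, 0.8, 1.9]
grip_width: 0.06
grasp_force: 0.0
```

```bash
python3 - <<'E'
from h import *
state()
i=bot.camera_info("wrist");im=bot.camera("wrist")[:,:,::-1];cv2.imwrite("pics/w5.png",im)
b=blobs(hsvmask(im,(3,120,200),(25,255,255)))[0];print(b[0],b[1],onz(i,b[1],.075),[onz(i,p,.075)[:2].round(3).tolist() for p in cv2.boxPoints(b[2])])
E
```

```text
t8.95 p [0.5241 0.373  0.2216] yawY 88.90 z [ 0.013  0.009 -1.   ] q [0.62 0.53 0.4  1.43 0.   0.64] F [0.8 0.8 1.9] T [ 0.07 -0.05  0.02] w 0.0600 g 0.0
1611.5 (320.79356707001756, 215.13941462405623) [0.52143497 0.37415962 0.075     ] [[0.499, 0.365], [0.499, 0.384], [0.546, 0.383], [0.546, 0.363]]
```

Scraper stands where it was (top face correct size at (0.521, 0.374)). Now over to the cap.

Emit:
step_arm:
  targets: "0.4 0.082 -0.876 0 0 0 0.9;0.4 0.082 -0.876 0 0 0 0.9;0.4 0.082 -0.876 0 0 0 0.9;0.4 0.082 -0.876 0 0 0 0.9;0.4 0.082 -0.876 0 0 0 0.9;0.4 0.082 -0.876 0 0 0 0.9;0.4 0.082 -0.876 0 0 0 0.9;0.4 0.082 -0.876 0 0 0 0.9;0.4 0.082 -0.876 0 0 0 0.9;0.4 0.082 -0.876 0 0 0 0.9"

```text
clock: 9.83
eef_pos: [0.558, -0.039, 0.2106]
tool_rot: [-0.337, 0.941, 0.0, -0.001]
ft_force: [0.8, -0.0, 0.0]
grip_width: 0.06
grasp_force: 0.0
```

Emit:
step_arm:
  targets: "0.4 0 0 0 0 0 0;0.4 0 0 0 0 0 0;0.4 0 0 0 0 0 0"

```text
clock: 10.08
eef_pos: [0.5583, -0.0372, 0.2108]
tool_rot: [-0.337, 0.942, 0.001, -0.001]
ft_force: [0.1, 0.5, -0.2]
grip_width: 0.0595
grasp_force: 0.0
```

```bash
python3 - <<'E'
from h import *
o=state()
i=bot.camera_info("wrist");im=bot.camera("wrist")[:,:,::-1];cv2.imwrite("pics/w6.png",im)
for b in blobs(hsvmask(im,(0,150,130),(6,255,255)))[:3]:print(b[0],b[1],onz(i,b[1],.088))
E
```

```text
t10.08 p [ 0.5583 -0.0372  0.2108] yawY 129.35 z [-0.002  0.001 -1.   ] q [-0.07  0.37  0.13  1.33  0.   -0.75] F [ 0.1  0.5 -0.2] T [-0.03 -0.01 -0.01] w 0.0595 g 0.0
2080.0 (280.83349358974357, 210.68100961538462) [ 0.56514539 -0.06506369  0.088     ]
```

View pics/w6.png

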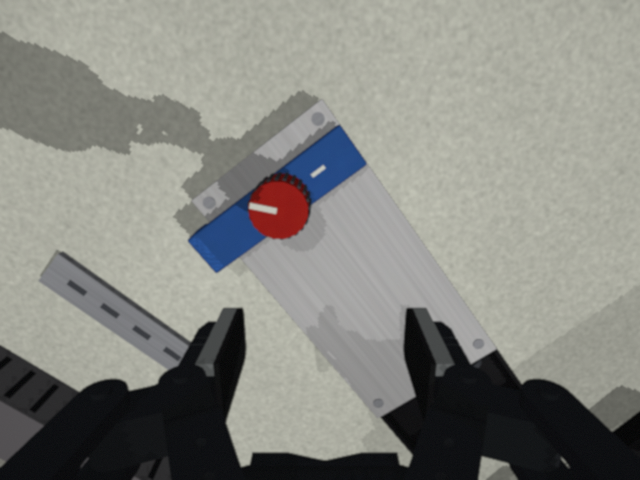

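The cap is at (280,209), with the red top and white mark showing; ray gives (0.566, -0.065), matching the jig fit. Descending over it.

Emit:
step_arm:
  targets: "0.4 0.0155 -0.0556 0 0 0 0;0.4 0.0155 -0.0556 -0.06 0 0 0;0.4 0.0155 -0.0556 -0.13 0 0 0;0.4 0.0155 -0.0556 -0.19 0 0 0;0.4 0.0155 -0.0556 -0.24 0 0 0;0.4 0.0155 -0.0556 -0.28 0 0 0;0.4 0.0155 -0.0556 -0.31 0 0 0;0.4 0.0155 -0.0556 -0.32 0 0 0;0.4 0.0155 -0.0556 -0.32 0 0 0;0.4 0.0155 -0.0556 -0.32 0 0 0"

```text
clock: 10.97
eef_pos: [0.567, -0.0637, 0.0524]
tool_rot: [-0.338, 0.941, -0.0, 0.0]
ft_force: [0.3, 0.0, 0.9]
grip_width: 0.0594
grasp_force: 0.0
```

```bash
python3 - <<'E'
from h import *
o=state()
E
```

```text
t10.97 p [ 0.567  -0.0637  0.0524] yawY 129.52 z [ 0.  0. -1.] q [-0.11  0.51 -0.08  0.97  0.   -0.8 ] F [0.3 0.  0.9] T [-0.03  0.    0.  ] w 0.0594 g 0.0
```

Emit:
step_arm:
  targets: "-1 -0.002 -0.002 0 0 0 0;-1 -0.002 -0.002 0 0 0 0;-1 -0.002 -0.002 0 0 0 0;-1 -0.002 -0.002 0 0 0 0;-1 -0.002 -0.002 0 0 0 0"

```text
clock: 11.38
eef_pos: [0.5689, -0.0679, 0.0547]
tool_rot: [-0.337, 0.942, -0.003, 0.003]
ft_force: [2.9, -5.0, 1.5]
grip_width: 0.0385
grasp_force: 60.1
```

```bash
python3 - <<'E'
from h import *
o=state()
E
```

```text
t11.38 p [ 0.5689 -0.0679  0.0547] yawY 129.33 z [ 0.007 -0.004 -1.   ] q [-0.12  0.51 -0.08  0.97 -0.   -0.8 ] F [ 2.9 -5.   1.5] T [-0.74 -0.45  0.04] w 0.0385 g 60.1
```

Emit:
step_arm:
  targets: "-1 0.004 -0.006 -0.0002 0 0 -0.1;-1 0.004 -0.006 -0.0004 0 0 -0.25;-1 0.004 -0.006 -0.0006 0 0 -0.4;-1 0.004 -0.006 -0.0008 0 0 -0.55;-1 0.004 -0.006 -0.001 0 0 -0.7;-1 0.004 -0.006 -0.0013 0 0 -0.85;-1 0.004 -0.006 -0.0015 0 0 -1;-1 0.004 -0.006 -0.0015 0 0 -1"

```text
clock: 12.05
eef_pos: [0.5694, -0.0692, 0.0539]
tool_rot: [0.05, 0.999, -0.0, 0.002]
ft_force: [-0.1, 0.3, 6.5]
grip_width: 0.0387
grasp_force: 60.5
```

```bash
python3 - <<'E'
from h import *
o=state()
E
```

```text
t12.05 p [ 0.5694 -0.0692  0.0539] yawY 84.25 z [ 0.005 -0.001 -1.   ] q [-0.12  0.51 -0.08  0.97  0.   -0.02] F [-0.1  0.3  6.5] T [ 0.03  0.27 -0.07] w 0.0387 g 60.5
```

Emit:
step_arm:
  targets: "-1 0 0 -0.0003 0 0 -0.15;-1 0 0 -0.0006 0 0 -0.3;-1 0 0 -0.0009 0 0 -0.45;-1 0 0 -0.0012 0 0 -0.6;-1 0 0 -0.0015 0 0 -0.75;-1 0 0 -0.0018 0 0 -0.9;-1 0 0 -0.002 0 0 -1;-1 0 0 -0.002 0 0 -1"

```text
clock: 12.72
eef_pos: [0.5687, -0.0702, 0.0531]
tool_rot: [0.428, 0.904, -0.0, 0.002]
ft_force: [-2.5, -2.5, 8.6]
grip_width: 0.0385
grasp_force: 60.8
```

```bash
python3 - <<'E'
from h import *
o=state()
E
```

```text
t12.72 p [ 0.5687 -0.0702  0.0531] yawY 39.29 z [ 0.003 -0.003 -1.   ] q [-0.12  0.51 -0.08  0.97 -0.    0.76] F [-2.5 -2.5  8.6] T [-0.46  0.69 -0.05] w 0.0385 g 60.8
```

Emit:
step_arm:
  targets: "-1 0 0 0 0 0 -0.12;-1 0 0 0 0 0 -0.24;-1 0 0 0 0 0 -0.36;-1 0 0 -0.0002 0 0 -0.5;-1 0 0 -0.0004 0 0 -0.5"

```text
clock: 13.13
eef_pos: [0.5682, -0.0705, 0.0527]
tool_rot: [0.597, 0.802, -0.001, 0.002]
ft_force: [-4.0, -3.7, 9.7]
grip_width: 0.0386
grasp_force: 60.9
```

```bash
python3 - <<'E'
from h import *
o=state()
E
```

```text
t13.13 p [ 0.5682 -0.0705  0.0527] yawY 16.72 z [ 0.002 -0.003 -1.   ] q [-0.12  0.51 -0.08  0.97 -0.    1.16] F [-4.  -3.7  9.7] T [-0.64  0.88 -0.07] w 0.0386 g 60.9
```

Emit:
step_arm:
  targets: "-1 0 0 0 0 0 -0.06;-1 0 0 0 0 0 -0.12;-1 0 0 0 0 0 -0.18;-1 0 0 -0.0002 0 0 -0.22;-1 0 0 -0.0004 0 0 -0.22"

```text
clock: 13.55
eef_pos: [0.5679, -0.0705, 0.0525]
tool_rot: [0.663, 0.749, -0.001, 0.002]
ft_force: [-4.3, -3.4, 9.8]
grip_width: 0.0388
grasp_force: 60.9
```

```bash
python3 - <<'E'
from h import *
o=state()
E
```

```text
t13.55 p [ 0.5679 -0.0705  0.0525] yawY 6.96 z [ 0.002 -0.003 -1.   ] q [-0.12  0.51 -0.08  0.97 -0.    1.33] F [-4.3 -3.4  9.8] T [-0.62  1.06 -0.07] w 0.0388 g 60.9
```

Emit:
step_arm:
  targets: "-1 0 0 0 0 0 -0.05;-1 0 0 0 0 0 -0.1;-1 0 0 0 0 0 -0.1;-1 0 0 0 0 0 -0.1"

```text
clock: 13.88
eef_pos: [0.5678, -0.0705, 0.0525]
tool_rot: [0.691, 0.722, -0.001, 0.002]
ft_force: [-4.9, -3.7, 9.8]
grip_width: 0.0386
grasp_force: 60.9
```

```bash
python3 - <<'E'
from h import *
o=state()
E
```

```text
t13.88 p [ 0.5678 -0.0705  0.0525] yawY 2.51 z [ 0.002 -0.003 -1.   ] q [-0.12  0.51 -0.08  0.97 -0.    1.4 ] F [-4.9 -3.7  9.8] T [-0.64  1.03 -0.08] w 0.0386 g 60.9
```

Emit:
step_arm:
  targets: "-1 0 0 0 0 0 -0.05;-1 0 0 0 0 0 -0.1;-1 0 0 0 0 0 -0.1;-1 0 0 0 0 0 -0.1"

```text
clock: 14.22
eef_pos: [0.5676, -0.0705, 0.0524]
tool_rot: [0.719, 0.695, -0.001, 0.002]
ft_force: [-4.6, -4.5, 9.2]
grip_width: 0.0388
grasp_force: 60.9
```

```bash
python3 - <<'E'
from h import *
o=state()
E
```

```text
t14.22 p [ 0.5676 -0.0705  0.0524] yawY -1.99 z [ 0.001 -0.003 -1.   ] q [-0.12  0.51 -0.08  0.97 -0.    1.48] F [-4.6 -4.5  9.2] T [-0.63  1.07 -0.03] w 0.0388 g 60.9
```

Emit:
step_arm:
  targets: "-1 0 0 0 0 0 -0.05;-1 0 0 0 0 0 -0.1;-1 0 0 0 0 0 -0.1;-1 0 0 0 0 0 -0.1"

```text
clock: 14.55
eef_pos: [0.5677, -0.0699, 0.0523]
tool_rot: [0.746, 0.666, -0.0, 0.001]
ft_force: [-4.7, -1.9, 9.3]
grip_width: 0.0384
grasp_force: 61.1
```

```bash
python3 - <<'E'
from h import *
o=state()
E
```

```text
t14.55 p [ 0.5677 -0.0699  0.0523] yawY -6.46 z [ 0.001 -0.002 -1.   ] q [-0.12  0.51 -0.08  0.97 -0.    1.56] F [-4.7 -1.9  9.3] T [-0.34  0.94 -0.03] w 0.0384 g 61.1
```

Emit:
step_arm:
  targets: "-1 0 0 0 0 0 -0.05;-1 0 0 0 0 0 -0.1;-1 0 0 0 0 0 -0.1;-1 0 0 0 0 0 -0.1"

```text
clock: 14.88
eef_pos: [0.5678, -0.0689, 0.0522]
tool_rot: [0.771, 0.637, 0.0, 0.001]
ft_force: [-4.2, -0.4, 8.1]
grip_width: 0.0385
grasp_force: 61.1
```

```bash
python3 - <<'E'
from h import *
o=state()
E
```

```text
t14.88 p [ 0.5678 -0.0689  0.0522] yawY -10.80 z [ 0.002 -0.    -1.   ] q [-0.12  0.51 -0.08  0.97 -0.    1.64] F [-4.2 -0.4  8.1] T [0.07 0.87 0.61] w 0.0385 g 61.1
```

Emit:
step_arm:
  targets: "-1 0 0 0 0 0 -0.05;-1 0 0 0 0 0 -0.1;-1 0 0 0 0 0 -0.1;-1 0 0 0 0 0 -0.1"

```text
clock: 15.22
eef_pos: [0.5679, -0.0684, 0.0522]
tool_rot: [0.795, 0.607, 0.001, 0.0]
ft_force: [-3.4, 0.9, 7.5]
grip_width: 0.0385
grasp_force: 61.2
```

```bash
python3 - <<'E'
from h import *
o=state()
im=bot.camera("wrist")[:,:,::-1]; 
cv2.imwrite("pics/c7.png",np.hstack([cv2.resize(im,(480,360)),cv2.resize(bot.camera("top")[205:275,305:365,::-1],(308,360),interpolation=cv2.INTER_CUBIC)]))
E
```

```text
t15.22 p [ 0.5679 -0.0684  0.0522] yawY -15.26 z [ 0.002  0.001 -1.   ] q [-0.12  0.51 -0.08  0.97  0.    1.72] F [-3.4  0.9  7.5] T [0.27 0.79 0.74] w 0.0385 g 61.2
```

View pics/c7.png

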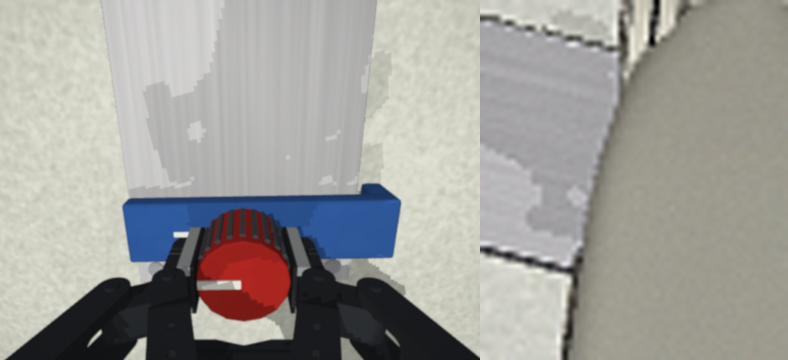

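Torque about z jumped from about 0 to 0.6–0.7 N m and sinking stopped, so the cap is bottomed. The view shows its white mark pointing at the left finger (200–240,285), about along the jig's -x. Backing off.

Emit:
step_arm:
  targets: "-1 0 0 0 0 0 0.1;-1 0 0 0.0003 0 0 0.22;-1 0 0 0.0005 0 0 0.36;-1 0 0 0.0008 0 0 0.5;-1 0 0 0.001 0 0 0.64;-1 0 0 0.0012 0 0 0.78;-1 0 0 0.0014 0 0 0.9;-1 0 0 0.0015 0 0 1;-1 0 0 0.0015 0 0 1"

```text
clock: 16.07
eef_pos: [0.5675, -0.0685, 0.0529]
tool_rot: [0.502, 0.865, 0.001, 0.0]
ft_force: [-4.8, 1.3, 8.4]
grip_width: 0.039
grasp_force: 61.2
```

Emit:
step_arm:
  targets: "-1 0 0 0 0 0 0.1;-1 0 0 0.0003 0 0 0.22;-1 0 0 0.0005 0 0 0.36;-1 0 0 0.0008 0 0 0.5;-1 0 0 0.001 0 0 0.64;-1 0 0 0.0012 0 0 0.78;-1 0 0 0.0014 0 0 0.9;-1 0 0 0.0015 0 0 1;-1 0 0 0.0015 0 0 1"

```text
clock: 16.82
eef_pos: [0.5672, -0.0688, 0.0536]
tool_rot: [0.133, 0.991, 0.0, 0.0]
ft_force: [-5.3, 0.9, 9.0]
grip_width: 0.0384
grasp_force: 61.3
```

```bash
python3 - <<'E'
from h import *
o=state()
i=bot.camera_info("wrist");im=bot.camera("wrist")[:,:,::-1];cv2.imwrite("pics/w8.png",im)
def mark(im,roi):
    x0,y0,x1,y1=roi;c=im[y0:y1,x0:x1]
    red=hsvmask(c,(0,140,120),(8,255,255))|hsvmask(c,(172,140,120),(180,255,255))
    w=hsvmask(c,(0,0,130),(180,70,255))
    return c,red,w
for p in("pics/w8.png",):
    c,r,w=mark(load(p),(230,320,420,450))
    b=blobs(r,50)[0];hull=cv2.convexHull(b[3]);k=np.zeros(c.shape[:2],np.uint8);cv2.drawContours(k,[hull],-1,255,-1)
    ww=cv2.bitwise_and(w,k)
    for q in blobs(ww,10)[:3]:print("white",q[0],np.add(q[1],(230,320)),(cv2.boxPoints(q[2])+[230,320]).round().tolist())
    print("red",b[0],np.add(b[1],(230,320)),cv2.boundingRect(hull))
old=cv2.resize(load("pics/c7.png")[:,:480],(640,480),interpolation=cv2.INTER_CUBIC)
cv2.imwrite("pics/c9.png",np.hstack([cv2.resize(a[270:450,220:430],(400,343)) for a in(old,im)]))
E
```

```text
t16.82 p [ 0.5672 -0.0688  0.0536] yawY 74.75 z [ 0.  0. -1.] q [-0.12  0.51 -0.08  0.98  0.    0.15] F [-5.3  0.9  9. ] T [0.27 1.12 0.03] w 0.0384 g 61.3
red 3915.0 [318.91426139 346.81332482] (33, 1, 116, 52)
```

View pics/c9.png

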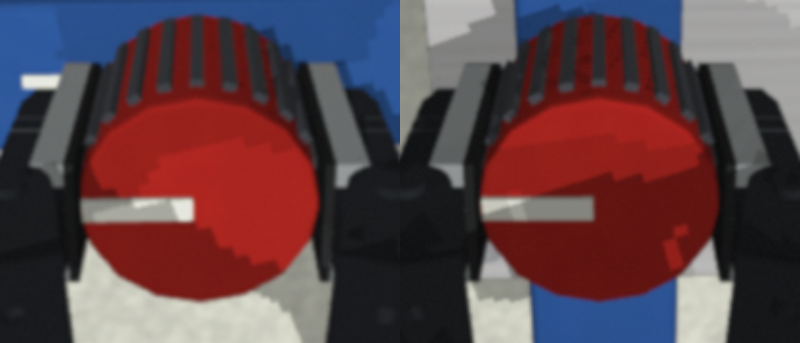

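The mark sits identically between the fingers at the stop (left, row 210) and now (right, row 209). The cap therefore turned with the fingers, exactly 90° from its stop, and z rose 1.4 mm (1.5 expected). Handing in.

```bash
python3 -c "
from workcell import bot
print(bot.job_done())"
```

```text
the job is handed in; nothing more can be done
None
```

The job is handed in: the slugs are in the tray, the scraper is standing back on the table, and the cap was bottomed out, backed off a quarter turn and is still gripped at that setting.

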